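Start and screw home the filler plug of a saw gearbox

ROBOT

A 6-joint arm with a two-finger parallel gripper is mounted at the origin on the work surface. World frame = base frame: x ahead of the robot, y to its left, z up, the work surface at z = 0. Lengths are in m, angles in rad, forces in N, time in s.
With the tool pointing down it reaches from about 0.3 to 0.875 m from the base axis. Payload 6.4 kg.
Tool frame: the origin (TCP) lies at the very end of the fingers, on their centre line; the grasp point (between the pads) lies grip_point_offset behind it (grip_point_offset is the distance from the TCP to the grasp point, in m); y points along the fingers, x is the direction in which the jaws open and shut, and the axes are right-handed (so a half turn about y gives the same grasp; the last joint's range is limited). The gripper opens to 85 mm and grips with 20 to 120 N. Pads are 22 mm wide; open, the fingers measure 114 mm over their backs; the gripper's body (76 mm by 85 mm) begins 54 mm behind the grasp point. The pads swing forward as they close: fully open they stand 13 mm farther back than shut.
Start: joints at [-1.342, 0.181, 1.607, -0, 1.354, -0.206], TCP at [0.242, -0.522, 0.231] pointing down, gripper open.
Joint ranges: [-2.99, 2.99], [-0.89, 2.07], [0.3, 2.58], [-1.14, 4.28], [0, 2.63], [-3.12, 3.12]. Speed limits (rad/s): [2.57, 2.57, 3.01, 3.14, 3.14, 3.14].

INTERFACE

Orientations are given as a unit quaternion [w, x, y, z].
In Python, from bench import get_obs, camera, camera_model, hand_in, grip_point_offset gives the robot as it stands.
- The arm moves only by the shell command python3 -m jog 'ROWS'. ROWS is JSON, a list of rows, each a list of 7 numbers: the shift along the tool's x, y, z in mm, then the turn, a rotation vector about the tool's x, y, z in degrees, then the gripper's target within -1 to 1 (shut at 1, half-way at 0, fully open at -1). In form: [[x, y, z, ax, ay, az, grip], ...]. A call has 1 to 8 rows; each row shifts and turns the commanded pose from where the row before left it, along the tool's axes as they then stand; what a row does not reach is not made up. A row lasts 1/12 s, in which the tool goes at most 41.7 mm and 7.16 degrees, less where a joint would pass 70% of its speed; a pose out of reach is approached as far as the arm can. A call is refused whole if a number of a shift passes 41.7 or a number of a turn 7.16, either way. A call with a gripper value outside its range is refused whole. The fingers move at their own pace and stop on an object; the grip force is fixed at half the most. Time passes only in rows, so rows that do not move let the fingers close. It gives the time, the measured TCP pose, the force and the opening at its end, in the units of the state.
- get_obs(): the state, without advancing time (a new reading comes with each control period).
- camera(name): name is "side" or "top" or "wrist"; returns the picture (400x640x3 uint8, blue, green, red); there is no depth.
- camera_model(name): a dict with "K" (3x3 intrinsics, pixels), "pose" (4x4, takes a point from camera to world coordinates). Camera axes: x right, y down, z forward; pixel columns grow to the right and rows downward; lengths in m; the calibration is good to about 2 mm. A picture is of the moment at which its call begins: read the wrist's pose just before it. camera_model takes no time and is no camera call; for the wrist camera it gives the pose at the moment of the call.
- hand_in(): hands the job in, once; it reports no verdict.
The state is a dict: "time_s": time; "q": joint angles; "dq": joint speeds; "joint_efforts": joint torques, N m; "eef_pos": TCP position; "eef_rot": TCP orientation; "wrist_force": force on the tool from outside, world axes, zero at the start; "torque": the same for the moment, N m; "opening": opening from 0.0 (shut) to 1.0 (fully open).
Only numpy, scipy, OpenCV 4.12 (cv2) and the standard library are available. Lean on these libraries where they do the work, as an engineer would, in place of code of your own. Each camera call takes 0.05 s, during which the arm holds its last target.

TASK

Fit the brass filler plug with the red grip bar into the threaded collar on top of the green saw gearbox: set it on the thread, turn it gently backward (counter-clockwise seen from above) until you feel its pins drop into the thread starts, then screw it forward (clockwise) fully home and let go. Do not force it: turned forward before it has dropped, it jams on the thread, so never press or twist it hard against the collar, and leave the other things on the bench where they are.

Things in the scene. Friction and masses are not known exactly. Their poses are not given: they have to be found in the camera images.
- plug: Loose brass filler plug, 0.25 kg, standing upright on its nose. Origin: centre of the nose's flat underside, z up its axis. Heights in mm: round nose, diameter 44, from 0 to 35 (foot tapers from 32 to 44 over the lowest 6); flange, diameter 72, from 35 to 41; red grip bar from 41 to 75, 44 long along the plug's x, 14 thick along its y (pinch it across y).
- plug_pins (a point): Point on the plug's axis 16 mm above its origin, level with the axes of its four round steel pins: 6 mm diameter, 90 degrees apart along the plug's +x, -x, +y, -y, ends 30 mm from the axis.
- plug_grip (a point): Point on the plug's axis in the red grip bar, 63 mm above the plug's origin, 12 mm below the bar's top and 22 mm above the flange's top; same axes as the plug.
- housing: Green saw gearbox, fixed; block 170 (x) by 130 (y) by 80 mm high on a foot plate 200 by 160 by 18; grey motor, 92 diameter, sticks out 122 on its -y side, steel shaft stub 42 on its +y side. Origin: centre of the underside, under the collar. The collar, an upright steel ring of 74 outer and 63 inner diameter, stands on the deck, from z 80 to its rim at z 119.
- port (a point): Centre of the collar's rim plane, 119 mm above the bench, z up along the collar's axis. Height of the plug's origin from here, mm: pins on a stop tooth -16, on top of a flight -17 falling to -22 at its low end, dropped into the gaps and resting on the seal -29, home -33 (flange then 2 above the rim). Off a tooth onto a flight it falls only some 6: a false drop.
- thread (a point): Collar axis, 9 mm below the rim. Right-hand thread of 4 ridges (flights), 48 mm free diameter between them, so the nose has 2 mm play all round. 4 gaps (thread starts), 90 degrees apart and 21 wide, take the pins within 4 degrees or so of their middle. This point does not turn with the thread: the angle of the gaps differs each time and is not given.
- flight (a point): Collar axis, 4 mm below the rim: level of a flight's high end. From its gap each 5 mm thick flight runs clockwise, dropping 5 mm in 42 degrees, then level for 19, to an 8 degree stop tooth (top 3 below the rim), then the next gap. A pin on top turned clockwise jams at the tooth; counter-clockwise it climbs and drops into the gap; further counter-clockwise it hits a tooth.
- seal_seat (a point): Collar axis at the seal's top, 29 mm below the rim. Sprung rubber disc; pushes up with 4 N at first touch, 12 N at home (4 mm down). From the gap turn clockwise about 66 degrees to the stop; the pins run under the flights and pull the plug down, the last 15 degrees level. Seated it stays when let go. Needs under 15 N push, 1 N m twist; over 60 N between plug and gearbox is forcing.
- oil_bottle: Bystander: yellow plastic oil bottle, 60 diameter, 150 high, upright; origin under its centre.
- grease_tin: Bystander: blue grease tin, 72 diameter, 60 high, upright; origin under its centre.
- offcut: Bystander: offcut of square steel tube, 140 long along its x, 40 by 40; origin under its centre.
- spanner: Bystander: steel spanner lying flat.
- hammer: Bystander: hammer lying on its side.
- bearing: Bystander: steel bearing ring, 62 diameter, 16 high, lying flat.
- bolt: Bystander: dark steel bolt standing on its 30 diameter head, 60 high.
Not all that is in view belongs to the job. There is more than one size of the plug; the one meant has the size given above.

How it is judged:
By the outcome, as a careful person would: the job done as asked, in the order asked, and still so for the second after the job is handed in, with the robot touching nothing.
It also fails if it takes over 72 s, if anything falls off the work surface, if the arm or the gripper's body presses on something with over 40 N, if the wrist force passes 120 N, or if a joint passes its speed limit or range.

## Working session

There is one attempt and no reset: what is moved stays moved. The work goes in short steps, Python scripts to look and compute and a shell command to move; the robot and the scene stay as the last step left them, time stands still between calls to the robot, and variables do not carry over. Pictures are saved under pics/ and viewed, and the job is handed in when it is done.

```bash
mkdir -p pics; ls
python3 - <<'E'
from bench import *
import cv2
o=get_obs(); print(o, grip_point_offset)
for n in("side","top","wrist"):
    m=camera_model(n); print(n,m["K"].round(1).tolist(),m["pose"].round(4).tolist())
    cv2.imwrite(f"pics/{n}0.png",camera(n))
E
```

```text
pics
{'time_s': 0.0, 'q': array([-1.34225582e+00,  1.81582352e-01,  1.60798725e+00, -2.34996923e-05,
        1.35378688e+00, -2.06299949e-01]), 'dq': array([-7.69825896e-04,  8.02367075e-05, -1.11357762e-03,  9.77501194e-04,
       -2.54704492e-04, -2.13691300e-03]), 'joint_efforts': array([-2.44440143e-04, -4.44870400e+01, -3.51341164e+01, -2.32309112e-04,
        9.00687970e-03, -6.31910737e-06]), 'eef_pos': array([ 0.24211124, -0.52094444,  0.23037095]), 'eef_rot': array([ 0.59651521, -0.59565475,  0.38082278, -0.37991977]), 'wrist_force': array([0.08423413, 0.60734109, 0.3868452 ]), 'torque': array([ 0.03731741, -0.01772749,  0.01656311]), 'opening': 0.9975062712310673} 0.0187
side [[369.7, 0.0, 326.9], [0.0, 369.7, 195.6], [0.0, 0.0, 1.0]] [[-0.8824, -0.2371, 0.4065, 0.24], [-0.4706, 0.4429, -0.7631, 0.7428], [0.0009, -0.8646, -0.5024, 0.5107], [0.0, 0.0, 0.0, 1.0]]
top [[407.5, 0.0, 321.0], [0.0, 407.5, 198.0], [0.0, 0.0, 1.0]] [[-0.0253, -0.9943, 0.1039, 0.4586], [-0.9996, 0.0262, 0.007, 0.1227], [-0.0097, -0.1037, -0.9946, 1.0829], [0.0, 0.0, 0.0, 1.0]]
wrist [[343.6, 0.0, 321.2], [0.0, 343.6, 201.5], [0.0, 0.0, 1.0]] [[0.4209, -0.8595, -0.2899, 0.3169], [-0.9071, -0.3997, -0.132, -0.4869], [-0.0024, 0.3185, -0.9479, 0.3723], [0.0, 0.0, 0.0, 1.0]]
```

View pics/side0.png

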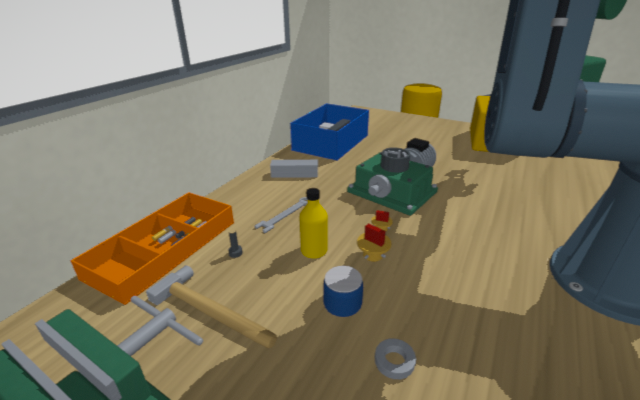

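View pics/top0.png

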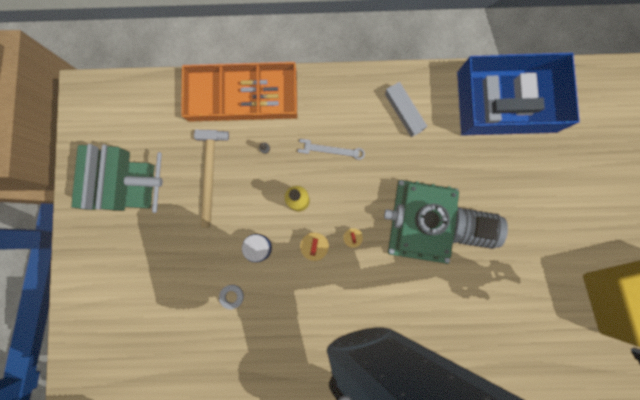

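View pics/wrist0.png

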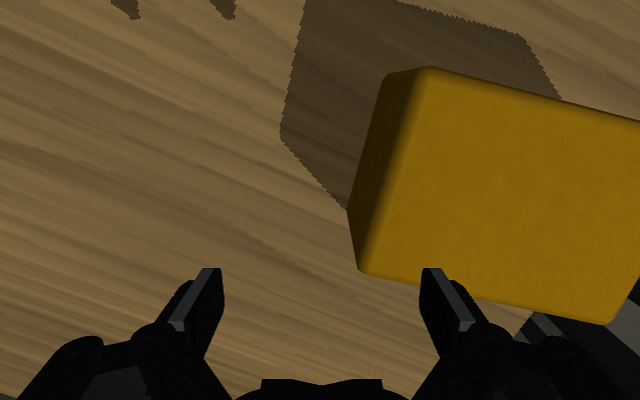

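Candidates for the plug: top view (314,246), large, and (353,238), small. In the side view they are at (375,240) and (382,218). A 72 mm flange should span about 28 px in the top view, so I'll check that in crops.

Run:
```python
import cv2
a=cv2.imread("pics/top0.png")
cv2.imwrite("pics/c1.png",cv2.resize(a[215:275,280:380],None,fx=8,fy=8,interpolation=cv2.INTER_CUBIC))
cv2.imwrite("pics/c2.png",cv2.resize(a[170:270,380:515],None,fx=5.9,fy=5.9,interpolation=cv2.INTER_CUBIC))
```

```text
(no output)
```

View pics/c1.png

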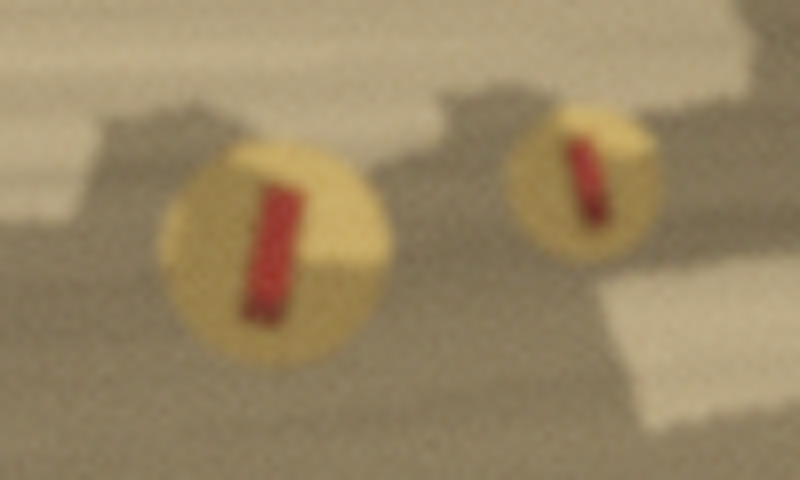

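View pics/c2.png

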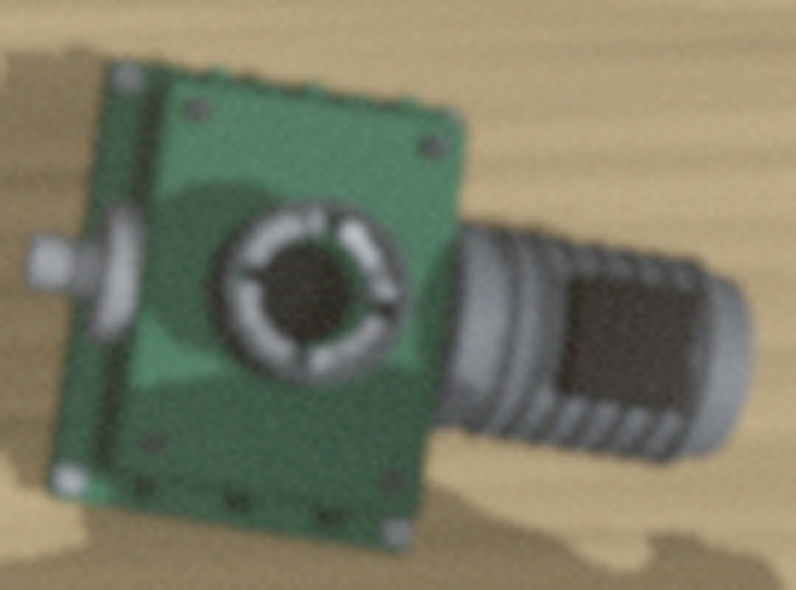

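The crop shows the large plug's flange centred at about (314.5,246.5), 29 px (74 mm) wide, so this is the one. The small one is about 19 px. The collar rim is centred near (432.9,219.5).

```bash
cat > h.py <<'E'
import numpy as np, cv2
from bench import *
from scipy.spatial.transform import Rotation as R
def p2w(m,u,v,z):
    T=m["pose"]; d=T[:3,:3]@np.linalg.solve(m["K"],[u,v,1]); o=T[:3,3]
    return o+d*(z-o[2])/d[2]
def w2p(m,P):
    T=m["pose"]; c=T[:3,:3].T@(np.asarray(P)-T[:3,3]); c=m["K"]@c; return c[:2]/c[2]
def tool():
    o=get_obs(); q=o["eef_rot"]; return o,R.from_quat([q[1],q[2],q[3],q[0]])
E
python3 - <<'E'
from h import *
m=camera_model("top")
print("plug",p2w(m,314.5,246.5,.041)); print("coll",p2w(m,432.9,219.5,.119))
a=p2w(m,280+285/8,215+186/8,.075);b=p2w(m,280+268/8,215+305/8,.075);print("bar",a,b,np.degrees(np.arctan2(*(a-b)[1::-1])))
o,r=tool();print(r.as_matrix().round(3))
P=p2w(m,314.5,246.5,.041)
print("move (tool mm)",r.inv().apply([P[0]-o["eef_pos"][0],P[1]-o["eef_pos"][1],0])*1000)
print(camera_model("wrist")["pose"][:3,3]-o["eef_pos"])
s=camera_model("side");print(w2p(s,[P[0],P[1],.041]),w2p(s,list(p2w(m,432.9,219.5,.119)[:2])+[.119]))
E
```

```text
plug [0.4440051  0.14963744 0.041     ]
coll [ 0.50129411 -0.13314187  0.119     ]
bar [0.46457547 0.1455125  0.075     ] [0.42841142 0.15159418 0.075     ] -9.546066834078433
[[ 0.421 -0.     0.907]
 [-0.907  0.001  0.421]
 [-0.001 -1.     0.   ]]
move (tool mm) [-523.27217268    0.8002218   465.61236101]
[0.07474419 0.03409373 0.14184797]
[374.17743093 241.09311136] [395.87895563 153.23012744]
```

```bash
python3 -m jog '[[-20.2,0,33.2,0,0,0,-1],[-20.2,0,33.2,0,0,0,-1],[-20.2,0,33.2,0,0,0,-1],[-20.2,0,33.2,0,0,0,-1],[-20.2,0,33.2,0,0,0,-1],[-20.2,0,33.2,0,0,0,-1],[-20.2,0,33.2,0,0,0,-1],[-20.2,0,33.2,0,0,0,-1]]'; python3 -m jog '[[-20.2,0,33.2,0,0,0,-1],[-20.2,0,33.2,0,0,0,-1],[-20.2,0,33.2,0,0,0,-1],[-20.2,0,33.2,0,0,0,-1],[0,0,0,0,0,0,-1],[0,0,0,0,0,0,-1]]'
python3 - <<'E'
from h import *
o,r=tool();print(o["eef_pos"],o["q"].round(3))
m=camera_model("wrist");c=camera("wrist");np.save("wm1.npy",m["pose"]);cv2.imwrite("pics/w1.png",c)
print(w2p(m,[.5013,-.1331,.119]))
E
```

```text
time_s: 0.82
eef_pos: [0.4156, -0.2612, 0.2312]
eef_rot: [0.596, -0.596, 0.38, -0.38]
wrist_force: [0.5, -0.3, 0.3]
opening: 1.006
time_s: 1.32
eef_pos: [0.502, -0.1318, 0.231]
eef_rot: [-0.597, 0.597, -0.379, 0.379]
wrist_force: [-0.6, -0.5, -0.4]
opening: 0.997
[ 0.5020234  -0.13178937  0.23098818] [-0.486  0.056  1.746 -0.     1.34   0.646]
[322.27219668 199.00491172]
```

View pics/w1.png

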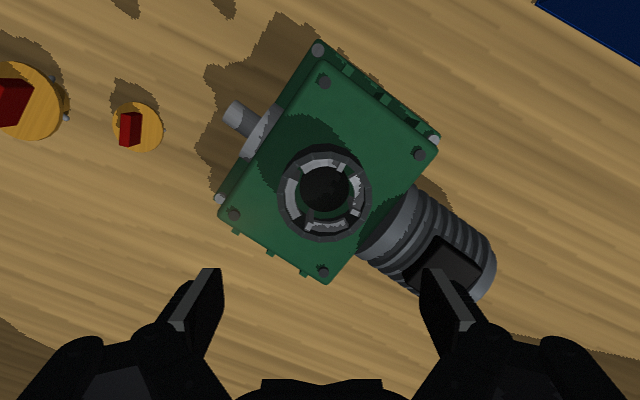

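Run:
```python
import cv2
a=cv2.imread("pics/w1.png")[140:250,265:385]
cv2.imwrite("pics/c3.png",cv2.convertScaleAbs(cv2.resize(a,None,fx=5,fy=5,interpolation=cv2.INTER_CUBIC),alpha=1.3,beta=10))
```

```text
(no output)
```

View pics/c3.png

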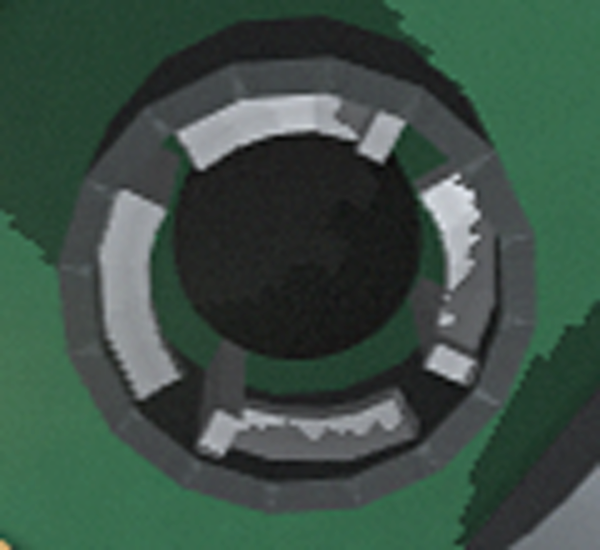

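Run:
```python
from h import *
m=camera_model("wrist");m["pose"]=np.load("wm1.npy")
f=lambda u,v,z:p2w(m,265+u/5,140+v/5,z)
# rim outer pts
pts=np.array([f(u,v,.119)[:2] for u,v in [(60,270),(537,240),(325,58),(275,513),(490,155),(500,400),(115,410),(155,110)]])
A=np.c_[2*pts,np.ones(len(pts))];s=np.linalg.lstsq(A,(pts**2).sum(1),rcond=None)[0];c=s[:2];print("centre",c,"R",np.sqrt(s[2]+c@c))
ang=lambda u,v,z:np.degrees(np.arctan2(*(f(u,v,z)[:2]-c)[::-1]))
for n,l,z in(("flight",[(425,190),(455,175),(178,135),(200,168),(138,397),(180,375),(415,435),(400,395)],.115),("toothCW",[(405,120),(385,160),(470,382),(428,365)],.116)):
    k=-10.5 if n!="flight" else 10.5
    print(n,[round((ang(u,v,z)+k)%90,1) for u,v in l],[round(ang(u,v,z)) for u,v in l])
# plug estimate from wrist view pixel
o,r=tool();print(np.degrees(r.as_euler("ZYX")))
```

```text
centre [ 0.50241721 -0.13510923] R 0.03671590887870733
flight [np.float64(74.9), np.float64(72.9), np.float64(73.5), np.float64(74.9), np.float64(71.3), np.float64(73.4), np.float64(71.9), np.float64(76.7)] [-26, -28, 63, 64, 151, 153, -119, -114]
toothCW [np.float64(74.3), np.float64(72.8), np.float64(74.4), np.float64(72.3)] [-5, -7, -95, -97]
[-6.49555548e+01  2.01301525e-02 -9.00474026e+01]
```

Measured from the wrist crop: collar axis at about (0.502,-0.1345), gap middles at about 73.7° modulo 90°. The light tooth blocks sit at crop (382,135), (452,362) and (217,433), each just counter-clockwise of a gap. Next I go over the plug.

```bash
python3 -m jog '[[-39.9,0,9.5,0,0,0,-1],[-39.9,0,9.5,0,0,0,-1],[-39.9,0,9.5,0,0,0,-1],[-39.9,0,9.5,0,0,0,-1],[-39.9,0,9.5,0,0,0,-1],[-39.9,0,9.5,0,0,0,-1],[-39.9,0,9.5,0,0,0,-1],[0,0,0,0,-6.93,0,-1]]'; python3 -m jog '[[0,0,0,0,-6.93,0,-1],[0,0,0,0,-6.93,0,-1],[0,0,0,0,-6.93,0,-1],[0,0,0,0,-6.93,0,-1],[0,0,0,0,-6.93,0,-1],[0,0,0,0,-6.93,0,-1],[0,0,0,0,-6.93,0,-1],[0,0,0,0,-6.93,0,-1]]';  python3 -m jog '[[0,0,0,0,-6.93,0,-0.3],[0,0,0,0,-6.93,0,-0.3],[0,0,0,0,-6.93,0,-0.3],[0,0,0,0,-6.93,0,-0.3],[0,0,0,0,-6.93,0,-0.3],[0,0,0,0,-6.93,0,-0.3],[0,0,0,0,-6.93,0,-0.3],[0,0,0,0,-6.93,0,-0.3]]'; python3 -m jog '[[0,0,0,0,-6.93,0,-0.3],[0,0,0,0,-6.93,0,-0.3],[0,0,0,0,-6.93,0,-0.3],[0,0,0,0,-6.93,0,-0.3],[0,0,0,0,0,0,-0.3],[0,0,0,0,0,0,-0.3]]'
python3 - <<'E'
from h import *
o,r=tool();print(o["eef_pos"],o["q"].round(3));print(r.as_matrix().round(3))
m=camera_model("wrist");c=camera("wrist");np.save("wm2.npy",m["pose"]);cv2.imwrite("pics/w2.png",c)
print(w2p(m,[.444,.1496,.041]),w2p(m,[.444,.1496,.075]))
cv2.imwrite("pics/c4.png",cv2.resize(c[130:280,230:430],None,fx=4,fy=4,interpolation=cv2.INTER_CUBIC))
E
```

```text
time_s: 2.03
eef_pos: [0.4421, 0.152, 0.2313]
eef_rot: [0.618, -0.617, 0.345, -0.344]
wrist_force: [-0.4, 0.3, 0.0]
opening: 1.001
time_s: 2.7
eef_pos: [0.4443, 0.1458, 0.2312]
eef_rot: [-0.707, 0.707, -0.016, 0.016]
wrist_force: [-0.0, -0.0, -1.1]
opening: 0.999
time_s: 3.37
eef_pos: [0.4443, 0.1458, 0.2311]
eef_rot: [-0.633, 0.633, 0.315, -0.315]
wrist_force: [-0.9, 0.2, -0.2]
opening: 0.649
time_s: 3.87
eef_pos: [0.4443, 0.1462, 0.2312]
eef_rot: [-0.541, 0.541, 0.455, -0.455]
wrist_force: [0.1, -1.1, 0.2]
opening: 0.646
[0.4442614  0.14623143 0.23120326] [ 0.064 -0.066  1.866 -0.     1.341 -1.335]
[[ 0.172 -0.    -0.985]
 [ 0.985 -0.     0.172]
 [-0.    -1.     0.   ]]
[324.62574557 172.12218498] [325.0008471  181.13601316]
```

View pics/c4.png

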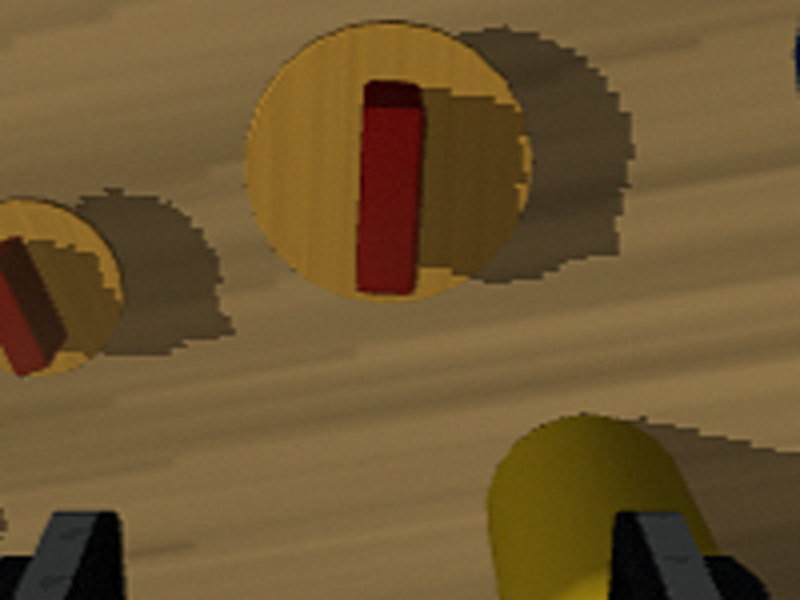

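View pics/w2.png

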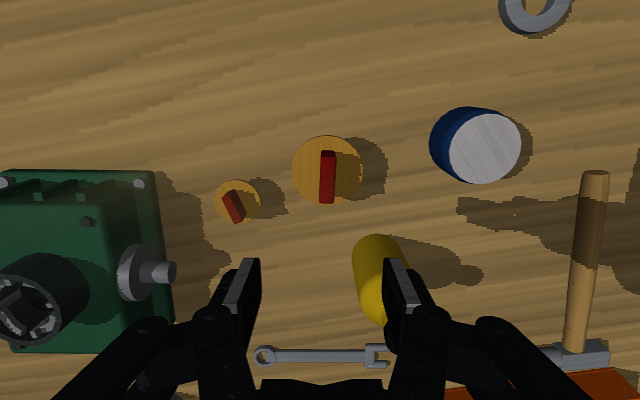

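Run:
```python
from h import *
m=camera_model("wrist");m["pose"]=np.load("wm2.npy")
f=lambda u,v,z:p2w(m,230+u/4,130+v/4,z)
print("fl",f(389,161,.041))
a=f(393.5,106,.075);b=f(386.5,293,.075);print((a+b)/2,np.linalg.norm(a-b));d=b-a
print(np.degrees(np.arctan2(d[1],d[0])))
print(np.linalg.norm(f(365,106,.075)-f(422,106,.075)))
o,r=tool()
P=(f(389,161,.041)+(a+b)/2)/2;print(P)
print(r.inv().apply([P[0]-o["eef_pos"][0],P[1]-o["eef_pos"][1],.0455-o["eef_pos"][2]])*1000, np.degrees(np.arctan2(r.as_matrix()[1,0],r.as_matrix()[0,0])))
```

```text
fl [0.44257479 0.15247824 0.041     ]
[0.44370882 0.1519053  0.075     ] 0.04332888100845995
-11.64897685877572
0.0124906363644301
[0.44314181 0.15219177 0.058     ]
[  5.46951723 185.72398598   2.03412316] 80.12061936961751
```

```bash
python3 -m jog '[[5.5,0,2,0,1.5,0,-0.2],[0,30,0,0,0,0,-0.2],[0,30,0,0,0,0,-0.2],[0,30,0,0,0,0,-0.2],[0,30,0,0,0,0,-0.2],[0,20,0,0,0,0,-0.2],[0,10,0,0,0,0,-0.2],[0,0,0,0,0,0,-0.2]]'
python3 - <<'E'
from h import *
o,r=tool();print(o["eef_pos"])
m=camera_model("wrist");c=camera("wrist");cv2.imwrite("pics/w3.png",c);cv2.imwrite("pics/s3.png",camera("side")[150:290,300:450].repeat(4,0).repeat(4,1))
E
```

```text
time_s: 4.58
eef_pos: [0.4413, 0.1527, 0.0791]
eef_rot: [0.547, -0.545, -0.447, 0.45]
wrist_force: [-0.4, 0.4, 0.3]
opening: 0.6
[0.44125164 0.15271703 0.07911833]
```

View pics/w3.png

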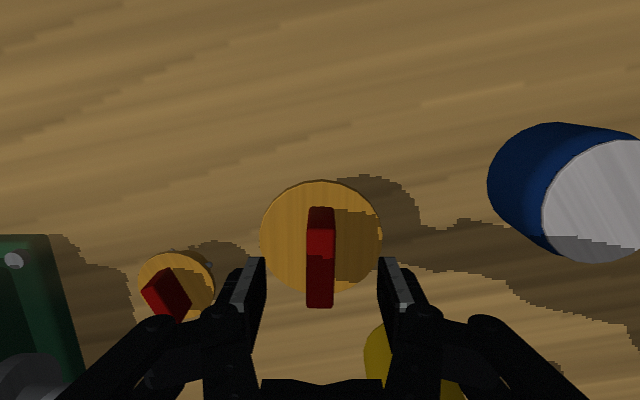

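View pics/s3.png

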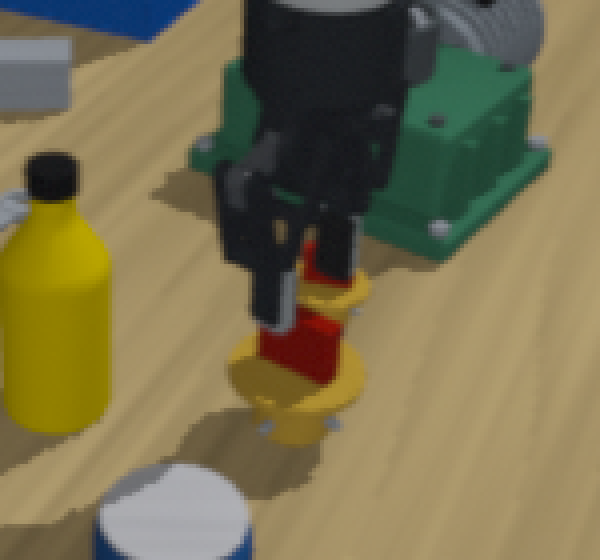

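The bar lies centred between the pads (wrist 321,240), with the flange edges at 262 and 381. Lowering now, then closing.

```bash
python3 -m jog '[[0,12,-1.8,0,0,0,-0.2],[0,12,0,0,0,0,-0.2],[0,9.6,0,0,0,0,-0.2],[0,0,0,0,0,0,-0.2],[0,0,0,0,0,0,0.2],[0,0,0,0,0,0,0.5]]';python3 -m jog '[[0,0,0,0,0,0,1],[0,0,0,0,0,0,1],[0,0,0,0,0,0,1],[0,0,0,0,0,0,1],[0,0,0,0,0,0,1],[0,0,0,0,0,0,1]]'
python3 - <<'E'
from h import *
o,r=tool();print(o["eef_pos"],o["opening"],o["torque"],o["dq"].round(3))
E
```

```text
time_s: 5.18
eef_pos: [0.4456, 0.153, 0.0487]
eef_rot: [-0.546, 0.546, 0.45, -0.449]
wrist_force: [0.1, -0.6, -0.6]
opening: 0.327
time_s: 5.68
eef_pos: [0.4457, 0.1531, 0.0486]
eef_rot: [-0.546, 0.546, 0.45, -0.449]
wrist_force: [-0.5, 0.5, 6.0]
opening: 0.15
[0.44565897 0.1530584  0.04860405] 0.15049731025423174 [0.21706133 0.15923419 0.04873551] [ 0.     0.002  0.002 -0.001  0.    -0.001]
```

```bash
python3 -m jog '[[0,-5,0,0,0,0,1],[0,-10,0,0,0,0,1],[0,-20,0,0,0,0,1],[0,-30,0,0,0,0,1],[0,-30,0,0,0,0,1],[0,-30,0,0,0,0,1],[0,-25,0,0,0,0,1],[0,0,0,0,0,0,1]]'; python3 -m jog '[[0,0,0,0,0,0,1],[0,0,0,0,0,0,1]]'
python3 - <<'E'
from h import *
o,r=tool();print(o["eef_pos"],o["opening"],o["torque"],o["wrist_force"]);print(r.as_matrix().round(4))
m=camera_model("wrist");c=camera("wrist");np.save("wm4.npy",m["pose"]);cv2.imwrite("pics/w4.png",c);cv2.imwrite("pics/s4.png",camera("side")[80:290,270:450].repeat(3,0).repeat(3,1))
E
```

```text
time_s: 6.35
eef_pos: [0.4479, 0.1532, 0.2038]
eef_rot: [-0.544, 0.548, 0.452, -0.447]
wrist_force: [1.3, 0.6, -2.4]
opening: 0.152
time_s: 6.52
eef_pos: [0.4439, 0.1528, 0.1968]
eef_rot: [0.546, -0.546, -0.449, 0.45]
wrist_force: [-0.7, 1.2, -2.5]
opening: 0.151
[0.44385641 0.15279301 0.1968144 ] 0.1507882784122444 [-0.01553237  0.01614237 -0.03774489] [-0.74348784  1.1564496  -2.49533377]
[[ 1.918e-01 -1.600e-03 -9.814e-01]
 [ 9.814e-01 -2.000e-04  1.918e-01]
 [-5.000e-04 -1.000e+00  1.600e-03]]
```

View pics/w4.png

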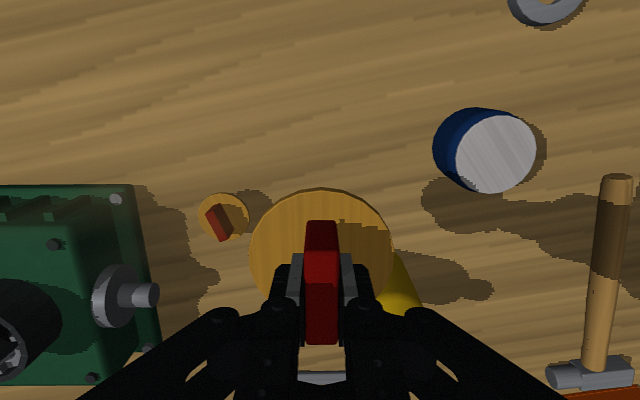

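View pics/s4.png

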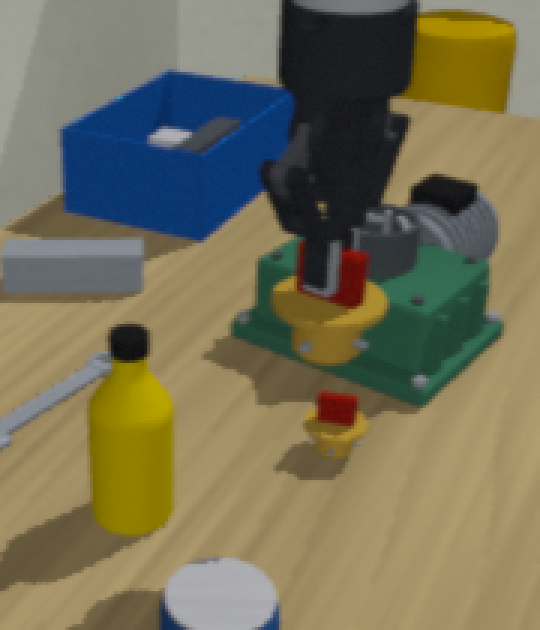

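Run:
```python
from h import *
c=cv2.imread("pics/w4.png")
cv2.imwrite("pics/c5.png",cv2.resize(c[170:360,230:410],None,fx=3.2,fy=3.2,interpolation=cv2.INTER_CUBIC))
m=camera_model("wrist");m["pose"]=np.load("wm4.npy");o,r=tool()
for u,v,z in((320.5,187,.1892),(249,250,.1892),(392,250,.1892),(321,250,.2232),(321,344,.2232)):
    print(u,v,(r.inv().apply(p2w(m,u,v,z)-o["eef_pos"])*1000).round(1))
```

```text
320.5 187 [-0.3  6.8 38. ]
249 250 [-34.8   6.7   6.4]
392 250 [34.1  6.7  6.4]
321 250 [ -0.2 -27.2  23.5]
321 344 [ -0.2 -27.4 -19.3]
```

View pics/c5.png

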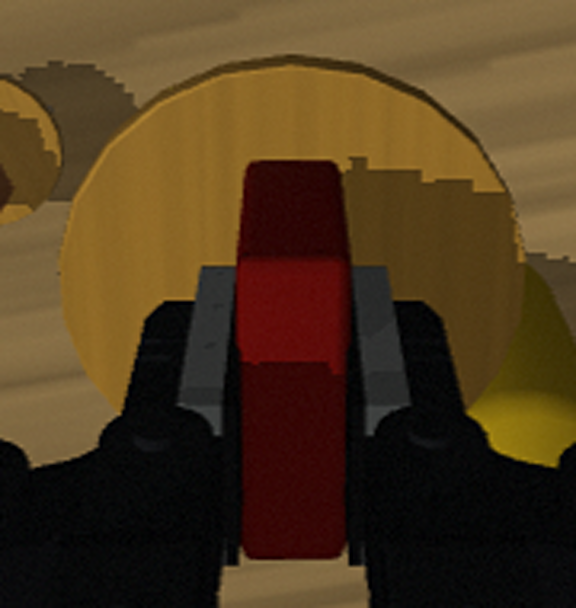

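```bash
python3 -m jog '[[-13,0,-5.4,0,0,0,1],[-27.2,0,-11.4,0,0,0,1],[-27.2,0,-11.4,0,0,0,1],[-27.2,0,-11.4,0,0,0,1],[-27.2,0,-11.4,0,0,0,1],[-27.2,0,-11.4,0,0,0,1],[-27.2,0,-11.4,0,0,0,1],[-27.2,0,-11.4,0,0,0,1]]';python3 -m jog '[[-27.2,0,-11.4,0,0,0,1],[-27.2,0,-11.4,0,0,0,1],[-14,0,-6,0,0,0,1],[0,0,0,0,6.04,0,1],[0,0,0,0,6.04,0,1],[0,0,0,0,6.04,0,1],[0,0,0,0,6.04,0,1],[0,0,0,0,6.04,0,1]]';python3 -m jog '[[0,0,0,0,0,0,1],[0,0,0,0,0,0,1],[0,0,0,0,0,0,1]]'
python3 - <<'E'
from h import *
o,r=tool();M=r.as_matrix();print(o["eef_pos"],o["opening"],o["torque"],o["wrist_force"]);print(M.round(4),np.degrees(np.arctan2(M[1,0],M[0,0])))
print(r.inv().apply(np.array([.5034,-.1357,.18])-o["eef_pos"])*1000)
m=camera_model("wrist");c=camera("wrist");np.save("wm5.npy",m["pose"]);cv2.imwrite("pics/w5.png",c)
m=camera_model("side");print(w2p(m,[.502,-.1345,.119]))
cv2.imwrite("pics/s5.png",camera("side")[80:210,330:460].repeat(4,0).repeat(4,1))
cv2.imwrite("pics/t5.png",camera("top")[170:270,380:515].repeat(5,0).repeat(5,1))
E
```

```text
time_s: 7.28
eef_pos: [0.4885, -0.0642, 0.1959]
eef_rot: [0.547, -0.545, -0.449, 0.45]
wrist_force: [0.7, 0.5, -2.9]
opening: 0.151
time_s: 7.95
eef_pos: [0.5037, -0.135, 0.1961]
eef_rot: [0.646, -0.644, -0.289, 0.291]
wrist_force: [0.3, -0.1, -3.4]
opening: 0.154
time_s: 8.2
eef_pos: [0.5042, -0.1353, 0.197]
eef_rot: [0.644, -0.643, -0.293, 0.293]
wrist_force: [0.3, -0.1, -2.4]
opening: 0.15
[ 0.50421534 -0.13527623  0.1969575 ] 0.15031825360825676 [-0.01989115 -0.04056569  0.00924702] [ 0.2900152  -0.08492822 -2.41709437]
[[ 6.570e-01 -1.300e-03 -7.539e-01]
 [ 7.539e-01  8.000e-04  6.570e-01]
 [-2.000e-04 -1.000e+00  1.500e-03]] 48.92836505151094
[-0.85103791 16.95817639  0.3115151 ]
[395.79128818 152.99551653]
```

View pics/w5.png

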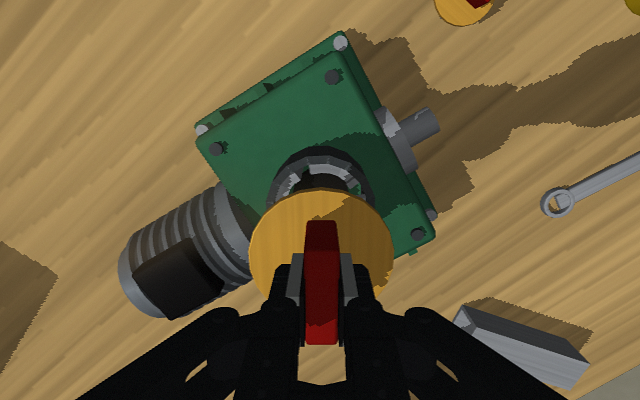

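View pics/s5.png

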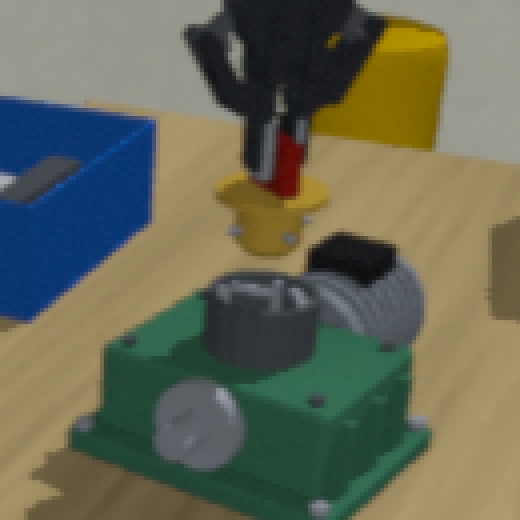

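View pics/t5.png

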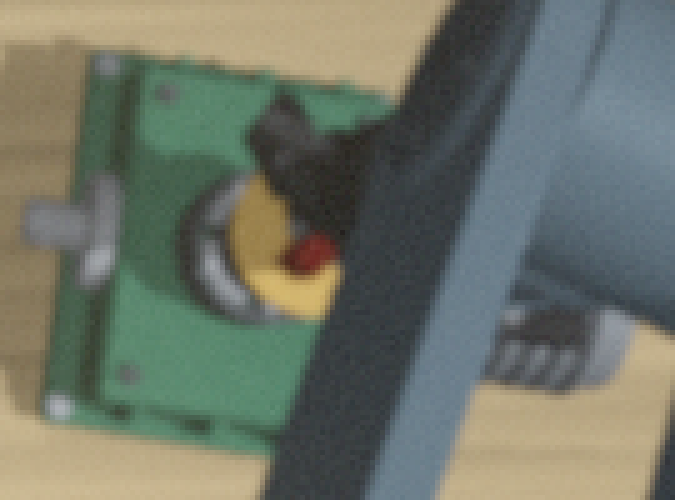

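Run:
```python
from h import *
o,r=tool();P=o["eef_pos"]+r.apply([-.0001,0,.0018]);print("plug axis",P)
s=camera_model("side")
def ell(c,z,R,n=72):
    t=np.linspace(0,2*np.pi,n);return np.array([w2p(s,[c[0]+R*np.cos(a),c[1]+R*np.sin(a),z]) for a in t])
e=ell(P,P[2]-.0076,.036);print("flange pred x",(e[:,0].min()-330)*4,(e[:,0].max()-330)*4,"y",(e[:,1].min()-80)*4,(e[:,1].max()-80)*4)
e=ell([.502,-.1345],.119,.037);print("rim pred x",(e[:,0].min()-330)*4,(e[:,0].max()-330)*4,"y",(e[:,1].min()-80)*4,(e[:,1].max()-80)*4)
e=ell(P,P[2]-.0486,.016);print("foot pred",(e[:,0].min()-330)*4,(e[:,0].max()-330)*4,(e[:,1].max()-80)*4)
c=cv2.imread("pics/w5.png");cv2.imwrite("pics/c6.png",cv2.resize(c[130:220,250:390],None,fx=5.5,fy=5.5,interpolation=cv2.INTER_CUBIC))
```

```text
plug axis [ 0.50305236 -0.13445466  0.19746416]
flange pred x 214.8490225944704 330.0144290694702 y 169.7748445132554 208.68535287061331
rim pred x 206.46791940306775 320.4550991389119 y 270.05014751172007 315.39956838446983
foot pred 240.98663831564136 291.02131505632815 258.6423004808703
```

View pics/c6.png

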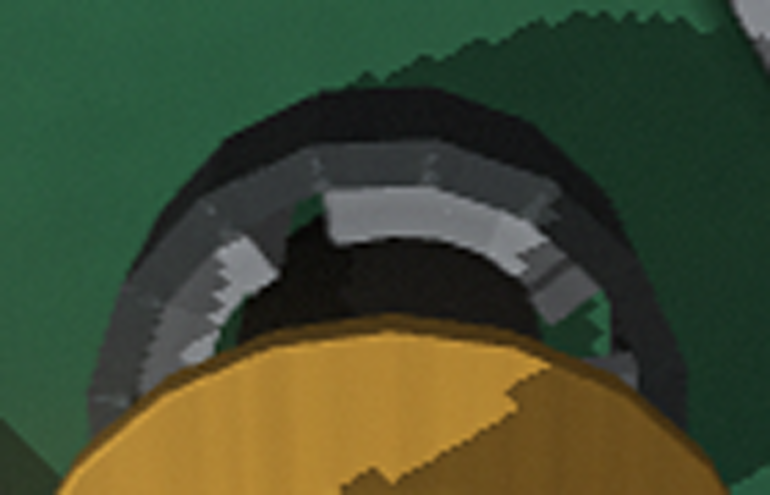

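Run:
```python
from h import *
m=camera_model("wrist");m["pose"]=np.load("wm5.npy")
f=lambda u,v,z:p2w(m,250+u/5.5,130+v/5.5,z)
pts=np.array([f(u,v,.119)[:2] for u,v in [(312,150),(432,142),(555,183),(686,370),(208,205),(128,285),(90,395)]])
from scipy.optimize import least_squares
s=least_squares(lambda c:np.hypot(*(pts-c).T)-.037,[.502,-.1345]);print(s.x,s.fun*1000)
c=s.x
for u,v,z,k in((325,195,.115,10.5),(338,243,.115,10.5),(600,290,.116,-10.5),(555,322,.116,-10.5),(245,235,.115,0),(278,270,.115,0)):
    d=f(u,v,z)[:2]-c;a=np.degrees(np.arctan2(d[1],d[0]));print(round((a+k)%90,1),round(a,1))
o,r=tool();print((r.inv().apply(p2w(m,321,190.2,.1892)-o["eef_pos"])*1000).round(1))
```

```text
[ 0.50240294 -0.13378327] [ 0.00620879  0.06707457  0.28050974  0.02282455 -0.56971002  0.1607333
  0.38230536]
74.6 154.1
74.8 154.3
73.5 84.0
73.0 83.5
84.8 174.8
83.4 173.4
[-0.1  8.3 37.3]
```

```bash
python3 -m jog '[[-0.4,10,0,0,0,0,1],[0,15,0,0,0,0,1],[0,10,0,0,0,0,1],[0,6,0,0,0,0,1],[0,0,0,0,0,0,1],[0,0,0,0,0,0,1]]';python3 -m jog '[[0,1.5,0,0,0,0,1],[0,0,0,0,0,0,1],[0,0,0,0,0,0,1]]';python3 -m jog '[[0,1,0,0,0,0,1],[0,0,0,0,0,0,1]]'
```

```text
time_s: 8.85
eef_pos: [0.5041, -0.1359, 0.1563]
eef_rot: [0.644, -0.644, -0.292, 0.292]
wrist_force: [0.0, -0.2, -2.4]
opening: 0.153
time_s: 9.1
eef_pos: [0.5047, -0.1362, 0.1557]
eef_rot: [-0.644, 0.644, 0.292, -0.292]
wrist_force: [-0.3, 0.7, -2.2]
opening: 0.152
time_s: 9.27
eef_pos: [0.5044, -0.1361, 0.1543]
eef_rot: [-0.644, 0.644, 0.292, -0.292]
wrist_force: [-0.2, -0.1, -3.4]
opening: 0.149
```

```bash
python3 -m jog '[[0,1,0,0,0,0,1],[0,1,0,0,0,0,1],[0,0,0,0,0,0,1]]';python3 -m jog '[[0,1,0,0,0,0,1],[0,0,0,0,0,0,1]]';python3 -m jog '[[0,1,0,0,0,0,1],[0,0,0,0,0,0,1]]'
python3 - <<'E'
from h import *
o,r=tool();print(o["eef_pos"],o["torque"],o["wrist_force"])
cv2.imwrite("pics/s7.png",camera("side")[100:180,350:440].repeat(6,0).repeat(6,1))
cv2.imwrite("pics/w7.png",camera("wrist"))
E
```

```text
time_s: 9.52
eef_pos: [0.5042, -0.136, 0.152]
eef_rot: [0.644, -0.644, -0.292, 0.292]
wrist_force: [-0.5, -0.4, -1.9]
opening: 0.152
time_s: 9.68
eef_pos: [0.5042, -0.136, 0.151]
eef_rot: [0.644, -0.644, -0.292, 0.292]
wrist_force: [-0.7, 0.5, -2.3]
opening: 0.151
time_s: 9.85
eef_pos: [0.5042, -0.136, 0.15]
eef_rot: [0.644, -0.644, -0.292, 0.292]
wrist_force: [-0.7, 0.8, -2.7]
opening: 0.15
[ 0.50419371 -0.13597188  0.14996787] [-0.0020184   0.0185707   0.04689365] [-0.68396897  0.76744317 -2.67996689]
```

View pics/s7.png

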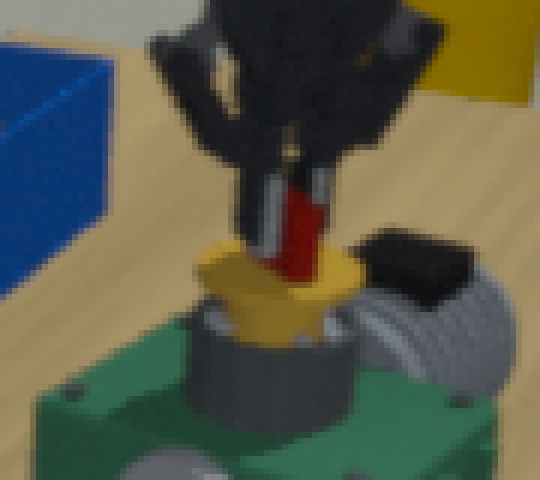

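View pics/w7.png

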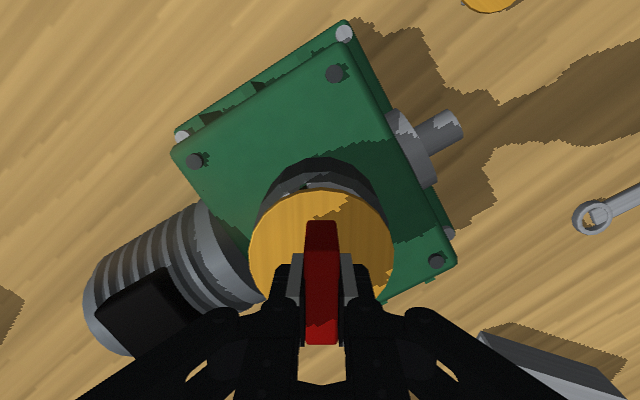

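Run:
```python
from h import *
o,r=tool();P=o["eef_pos"]+r.apply([-.0001,0,.0018]);print(P)
s=camera_model("side");img=np.mean([camera("side").astype(float) for _ in range(4)],0)
for row in(143,145,146,160,161,162):print(row,[tuple(img[row,x].astype(int)) for x in list(range(379,386))],'|',[tuple(img[row,x].astype(int)) for x in range(406,415)])
def row_ext(c,z,R,row=None):
    t=np.linspace(0,2*np.pi,721);e=np.array([w2p(s,[c[0]+R*np.cos(a),c[1]+R*np.sin(a),z]) for a in t]);return e[e[:,0].argmin()],e[e[:,0].argmax()]
print("flange top",row_ext(P,P[2]-.0076,.036));print("flange bot",row_ext(P,P[2]-.0136,.036))
for z in(.119,.11,.1):print("collar",z,row_ext([.5024,-.1344],z,.037))
```

```text
[ 0.50288337 -0.13491329  0.15015737]
143 [(np.int64(99), np.int64(140), np.int64(159)), (np.int64(100), np.int64(142), np.int64(161)), (np.int64(98), np.int64(142), np.int64(161)), (np.int64(82), np.int64(139), np.int64(162)), (np.int64(58), np.int64(137), np.int64(165)), (np.int64(47), np.int64(135), np.int64(165)), (np.int64(39), np.int64(117), np.int64(145))] | [(np.int64(49), np.int64(140), np.int64(171)), (np.int64(47), np.int64(137), np.int64(168)), (np.int64(47), np.int64(132), np.int64(162)), (np.int64(42), np.int64(109), np.int64(137)), (np.int64(30), np.int64(66), np.int64(83)), (np.int64(23), np.int64(28), np.int64(32)), (np.int64(24), np.int64(23), np.int64(23)), (np.int64(25), np.int64(23), np.int64(23)), (np.int64(26), np.int64(24), np.int64(25))]
145 [(np.int64(99), np.int64(142), np.int64(161)), (np.int64(100), np.int64(143), np.int64(162)), (np.int64(98), np.int64(141), np.int64(161)), (np.int64(72), np.int64(115), np.int64(135)), (np.int64(40), np.int64(90), np.int64(111)), (np.int64(31), np.int64(88), np.int64(111)), (np.int64(30), np.int64(89), np.int64(112))] | 
[... 3012 characters left out ...]
)), (np.int64(66), np.int64(78), np.int64(48)), (np.int64(73), np.int64(93), np.int64(47)), (np.int64(75), np.int64(98), np.int64(47)), (np.int64(75), np.int64(98), np.int64(47)), (np.int64(76), np.int64(98), np.int64(51)), (np.int64(76), np.int64(96), np.int64(52))]
flange top (array([382.41964482, 143.81228685]), array([410.47506231, 145.55644822]))
flange bot (array([382.24467514, 145.9531339 ]), array([410.21004794, 147.71424577]))
collar 0.119 (array([381.46033511, 152.27342084]), array([409.95442419, 154.08674252]))
collar 0.11 (array([381.20566782, 155.40450683]), array([409.56447831, 157.24178031]))
collar 0.1 (array([380.9254425 , 158.84982395]), array([409.13544121, 160.71310383]))
```

Subpixel edges in the side view agree with my prediction within about 0.5 mm: flange 382.4–410.3, collar 380.6–409. The plug is centred, so I continue down gently.

```bash
for i in 1 ; do python3 -m jog '[[0,0.7,0,0,0,0,1],[0,0,0,0,0,0,1]]';python3 -m jog '[[0,0.7,0,0,0,0,1],[0,0,0,0,0,0,1]]';python3 -m jog '[[0,0.5,0,0,0,0,1],[0,0,0,0,0,0,1]]'; done
```

```text
time_s: 10.32
eef_pos: [0.5043, -0.136, 0.1494]
eef_rot: [0.644, -0.644, -0.292, 0.292]
wrist_force: [-0.8, 0.1, -1.4]
opening: 0.149
time_s: 10.48
eef_pos: [0.5044, -0.136, 0.1491]
eef_rot: [-0.644, 0.644, 0.292, -0.292]
wrist_force: [-1.3, 0.8, 0.2]
opening: 0.152
time_s: 10.65
eef_pos: [0.5045, -0.1361, 0.1489]
eef_rot: [-0.644, 0.644, 0.292, -0.292]
wrist_force: [-2.2, 1.6, 4.5]
opening: 0.148
```

Contact at TCP z 0.149, as expected for a pin on a flight about 25° clockwise of the gap. Now I turn backward gently.

```bash
python3 -m jog '[[0.06,-0.2,0,0,-2,0,1],[0.06,-0.2,0,0,-2,0,1],[0,0,0,0,0,0,1]]';python3 -m jog '[[0.06,-0.2,0,0,-2,0,1],[0.06,-0.2,0,0,-2,0,1],[0,0,0,0,0,0,1]]';python3 -m jog '[[0.06,-0.2,0,0,-2,0,1],[0.06,-0.2,0,0,-2,0,1],[0,0,0,0,0,0,1]]'; python3 -c "
from h import *
o,r=tool();M=r.as_matrix();print(o['eef_pos'],o['torque'],o['wrist_force'],np.degrees(np.arctan2(M[1,0],M[0,0])))"
```

```text
time_s: 10.9
eef_pos: [0.5044, -0.1361, 0.1494]
eef_rot: [-0.633, 0.633, 0.315, -0.315]
wrist_force: [-2.7, 1.2, 5.0]
opening: 0.155
time_s: 11.15
eef_pos: [0.5045, -0.1361, 0.1498]
eef_rot: [-0.622, 0.622, 0.337, -0.337]
wrist_force: [-2.5, 1.0, 5.5]
opening: 0.15
time_s: 11.4
eef_pos: [0.5045, -0.1362, 0.15]
eef_rot: [-0.61, 0.61, 0.358, -0.358]
wrist_force: [-3.9, -1.5, 4.0]
opening: 0.152
[ 0.50448305 -0.13624953  0.14999953] [-1.44301200e-01  6.76406149e-01  3.14811026e-04] [-3.89658781 -1.54321294  3.98478731] 60.80160299006231
```

```bash
python3 -m jog '[[0.06,-0.1,0,0,-2,0,1],[0.06,-0.1,0,0,-2,0,1],[0,0,0,0,0,0,1]]';python3 -m jog '[[0.06,0,0,0,-2,0,1],[0.03,0,0,0,-1,0,1],[0,0,0,0,0,0,1]]';python3 -m jog '[[0.03,0,0,0,-1,0,1],[0.03,0,0,0,-1,0,1],[0,0,0,0,0,0,1]]'; python3 -c "
from h import *
o,r=tool();M=r.as_matrix();print(o['eef_pos'],o['torque'],o['wrist_force'],np.degrees(np.arctan2(M[1,0],M[0,0])))"
```

```text
time_s: 11.65
eef_pos: [0.5046, -0.136, 0.1501]
eef_rot: [-0.597, 0.597, 0.379, -0.379]
wrist_force: [-4.2, -0.3, 4.8]
opening: 0.159
time_s: 11.9
eef_pos: [0.5048, -0.1357, 0.1499]
eef_rot: [-0.587, 0.587, 0.394, -0.394]
wrist_force: [-2.4, -0.3, 3.8]
opening: 0.155
time_s: 12.15
eef_pos: [0.5046, -0.1353, 0.1494]
eef_rot: [0.58, -0.58, -0.405, 0.404]
wrist_force: [-0.4, 0.1, 0.1]
opening: 0.148
[ 0.50462759 -0.13529445  0.14939188] [ 0.08999472  0.15714414 -0.00093306] [-0.43888947  0.13044555  0.06110058] 69.79215571316563
```

```bash
python3 -m jog '[[0.03,0.2,0,0,-1,0,1],[0.03,0.3,0,0,-1,0,1],[0,0,0,0,0,0,1]]';python3 -m jog '[[0.03,0.3,0,0,-1,0,1],[0,0.5,0,0,0,0,1],[0,0,0,0,0,0,1]]'; python3 -m jog '[[0,0.7,0,0,0,0,1],[0,0,0,0,0,0,1]]'; python3 -c "
from h import *
o,r=tool();M=r.as_matrix();print(o['eef_pos'],o['torque'],o['wrist_force'],np.degrees(np.arctan2(M[1,0],M[0,0])))"
```

```text
time_s: 12.4
eef_pos: [0.5042, -0.135, 0.1484]
eef_rot: [0.573, -0.572, -0.415, 0.415]
wrist_force: [-1.8, 0.7, -1.7]
opening: 0.148
time_s: 12.65
eef_pos: [0.5044, -0.1352, 0.1481]
eef_rot: [0.57, -0.569, -0.419, 0.419]
wrist_force: [-2.0, 1.4, -3.0]
opening: 0.152
time_s: 12.82
eef_pos: [0.5044, -0.1352, 0.1474]
eef_rot: [0.57, -0.569, -0.419, 0.419]
wrist_force: [-1.1, 0.6, -2.9]
opening: 0.15
[ 0.50436014 -0.13524123  0.14744927] [0.11286994 0.41227156 0.07459425] [-1.07203378  0.64459563 -2.89721831] 72.74137026416922
```

```bash
python3 -m jog '[[0,1,0,0,0,0,1],[0,1,0,0,0,0,1],[0,0,0,0,0,0,1]]';python3 -m jog '[[0,1,0,0,0,0,1],[0,1,0,0,0,0,1],[0,0,0,0,0,0,1]]'; python3 -m jog '[[0,1,0,0,0,0,1],[0,1,0,0,0,0,1],[0,0,0,0,0,0,1]]'; python3 -c "
from h import *
o,r=tool();M=r.as_matrix();print(o['eef_pos'],o['torque'],o['wrist_force'],np.degrees(np.arctan2(M[1,0],M[0,0])))"
```

```text
time_s: 13.07
eef_pos: [0.5042, -0.1351, 0.1454]
eef_rot: [0.57, -0.569, -0.419, 0.42]
wrist_force: [-3.6, 1.5, -2.3]
opening: 0.154
time_s: 13.32
eef_pos: [0.5043, -0.1351, 0.1433]
eef_rot: [0.57, -0.569, -0.419, 0.419]
wrist_force: [-2.7, 2.3, -2.6]
opening: 0.155
time_s: 13.57
eef_pos: [0.5047, -0.1354, 0.1412]
eef_rot: [-0.569, 0.569, 0.419, -0.419]
wrist_force: [-2.0, 0.8, -5.4]
opening: 0.152
[ 0.50466166 -0.13541148  0.1411602 ] [ 0.16128605  0.3142082  -0.02791835] [-1.95924924  0.84733309 -5.41103862] 72.73411113981153
```

```bash
python3 -m jog '[[0,1,0,0,0,0,1],[0,0.7,0,0,0,0,1],[0,0,0,0,0,0,1]]';python3 -m jog '[[0,0.5,0,0,0,0,1],[0,0,0,0,0,0,1]]'; python3 -m jog '[[0,0.5,0,0,0,0,1],[0,0,0,0,0,0,1]]'; python3 -c "
from h import *
o,r=tool();M=r.as_matrix();print(o['eef_pos'],o['torque'],o['wrist_force'],np.degrees(np.arctan2(M[1,0],M[0,0])))
cv2.imwrite('pics/s8.png',camera('side')[100:180,350:440].repeat(6,0).repeat(6,1))"
```

```text
time_s: 13.82
eef_pos: [0.5048, -0.1356, 0.14]
eef_rot: [-0.569, 0.569, 0.419, -0.419]
wrist_force: [-1.8, 1.0, -3.5]
opening: 0.15
time_s: 13.98
eef_pos: [0.5048, -0.1356, 0.1396]
eef_rot: [-0.569, 0.57, 0.419, -0.419]
wrist_force: [-2.9, -0.2, -1.0]
opening: 0.151
time_s: 14.15
eef_pos: [0.5048, -0.1355, 0.139]
eef_rot: [-0.569, 0.569, 0.419, -0.419]
wrist_force: [-2.1, 0.8, -1.7]
opening: 0.148
[ 0.50475566 -0.13553287  0.13904252] [ 0.13343719  0.41608799 -0.06067795] [-2.10105959  0.78242004 -1.68096707] 72.73734395887692
```

View pics/s8.png

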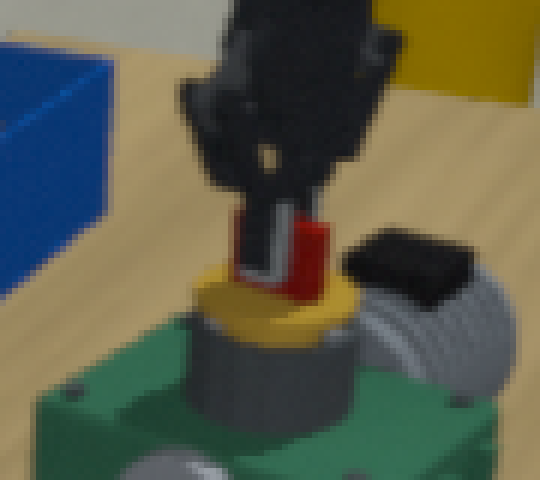

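Dropped freely about 11 mm below the flight top, so this is a true drop. Now I touch the seal and turn forward.

```bash
python3 -m jog '[[0,0.7,0,0,0,0,1],[0,0.5,0,0,0,0,1],[0,0,0,0,0,0,1]]'; python3 -m jog '[[-0.09,0,0,0,3,0,1],[-0.09,0.1,0,0,3,0,1],[0,0,0,0,0,0,1]]'; python3 -m jog '[[-0.09,0.1,0,0,3,0,1],[-0.09,0.2,0,0,3,0,1],[0,0,0,0,0,0,1]]'; python3 -c "
from h import *
o,r=tool();M=r.as_matrix();print(o['eef_pos'],o['torque'],o['wrist_force'],np.degrees(np.arctan2(M[1,0],M[0,0])))"
```

```text
time_s: 14.45
eef_pos: [0.5049, -0.1355, 0.1382]
eef_rot: [-0.569, 0.57, 0.419, -0.419]
wrist_force: [-3.0, 1.1, 2.4]
opening: 0.154
time_s: 14.7
eef_pos: [0.505, -0.1356, 0.1381]
eef_rot: [-0.591, 0.591, 0.389, -0.388]
wrist_force: [-2.0, 1.4, 2.3]
opening: 0.158
time_s: 14.95
eef_pos: [0.505, -0.1357, 0.1378]
eef_rot: [-0.61, 0.61, 0.358, -0.357]
wrist_force: [-2.7, 2.5, 3.3]
opening: 0.148
[ 0.50503477 -0.1356662   0.1378076 ] [ 0.41839439  0.38127894 -0.03413673] [-2.68810175  2.5226702   3.30774531] 60.727957298514816
```

Pins are under the flights, since it turns forward freely at the low level. I carry on at 0.12 mm per degree.

```bash
python3 -m jog '[[-0.09,0.35,0,0,3,0,1],[-0.09,0.35,0,0,3,0,1],[0,0,0,0,0,0,1]]'; python3 -m jog '[[-0.09,0.4,0,0,3,0,1],[-0.09,0.4,0,0,3,0,1],[0,0,0,0,0,0,1]]'; python3 -m jog '[[-0.09,0.4,0,0,3,0,1],[-0.09,0.4,0,0,3,0,1],[0,0,0,0,0,0,1]]'; python3 -c "
from h import *
o,r=tool();M=r.as_matrix();print(o['eef_pos'],o['torque'],o['wrist_force'],np.degrees(np.arctan2(M[1,0],M[0,0])))"
```

```text
time_s: 15.2
eef_pos: [0.5049, -0.1357, 0.1371]
eef_rot: [-0.628, 0.628, 0.326, -0.325]
wrist_force: [-1.2, 3.5, 4.8]
opening: 0.15
time_s: 15.45
eef_pos: [0.5049, -0.1359, 0.1364]
eef_rot: [-0.644, 0.644, 0.293, -0.292]
wrist_force: [-2.1, 3.0, 4.8]
opening: 0.151
time_s: 15.7
eef_pos: [0.5048, -0.1361, 0.1359]
eef_rot: [-0.658, 0.659, 0.259, -0.258]
wrist_force: [-3.8, 2.6, 5.8]
opening: 0.15
[ 0.50481867 -0.13614828  0.13586034] [ 0.59340367  0.49041084 -0.05824829] [-3.83173381  2.58544586  5.83967919] 42.809928985002266
```

```bash
python3 -m jog '[[-0.09,0.25,0,0,3,0,1],[-0.09,0.25,0,0,3,0,1],[0,0,0,0,0,0,1]]'; python3 -m jog '[[-0.09,0.25,0,0,3,0,1],[-0.09,0.25,0,0,3,0,1],[0,0,0,0,0,0,1]]'; python3 -m jog '[[-0.09,0.25,0,0,3,0,1],[-0.09,0.25,0,0,3,0,1],[0,0,0,0,0,0,1]]'; python3 -c "
from h import *
o,r=tool();M=r.as_matrix();print(o['eef_pos'],o['torque'],o['wrist_force'],np.degrees(np.arctan2(M[1,0],M[0,0])))"
```

```text
time_s: 15.95
eef_pos: [0.5048, -0.1362, 0.1355]
eef_rot: [-0.671, 0.671, 0.224, -0.223]
wrist_force: [-3.5, 2.4, 6.7]
opening: 0.153
time_s: 16.2
eef_pos: [0.5047, -0.1363, 0.1351]
eef_rot: [-0.682, 0.682, 0.188, -0.187]
wrist_force: [-3.6, 3.5, 8.0]
opening: 0.154
time_s: 16.45
eef_pos: [0.5046, -0.1364, 0.1347]
eef_rot: [-0.69, 0.691, 0.153, -0.151]
wrist_force: [-2.9, 2.9, 7.6]
opening: 0.151
[ 0.50457861 -0.13641646  0.13465508] [ 0.74033587  0.47718273 -0.06719707] [-2.86104693  2.92147579  7.56052252] 24.816052581341868
```

```bash
python3 -m jog '[[-0.09,0.1,0,0,3,0,1],[-0.09,0.1,0,0,3,0,1],[0,0,0,0,0,0,1]]'; python3 -m jog '[[-0.09,0,0,0,3,0,1],[-0.06,0,0,0,2,0,1],[0,0,0,0,0,0,1]]';  python3 -c "
from h import *
o,r=tool();M=r.as_matrix();print(o['eef_pos'],o['torque'],o['wrist_force'],np.degrees(np.arctan2(M[1,0],M[0,0])))"; python3 -m jog '[[-0.03,0,0,0,1.5,0,1],[0,0,0,0,0,0,1]]'; python3 -c "
from h import *
o,r=tool();M=r.as_matrix();print(o['eef_pos'],o['torque'],o['wrist_force'],np.degrees(np.arctan2(M[1,0],M[0,0])))"
```

```text
time_s: 16.7
eef_pos: [0.5044, -0.1366, 0.1346]
eef_rot: [-0.697, 0.698, 0.116, -0.115]
wrist_force: [-3.6, 3.3, 8.7]
opening: 0.146
time_s: 16.95
eef_pos: [0.5043, -0.1365, 0.1346]
eef_rot: [-0.702, 0.702, 0.086, -0.085]
wrist_force: [-3.7, 3.7, 7.8]
opening: 0.156
[ 0.50434757 -0.13648773  0.13459618] [0.79294601 0.50386783 0.02611131] [-3.66461871  3.744511    7.76034352] 13.868593801338116
time_s: 17.12
eef_pos: [0.5042, -0.1365, 0.1346]
eef_rot: [-0.703, 0.703, 0.077, -0.076]
wrist_force: [-2.8, 4.4, 8.9]
opening: 0.153
[ 0.50424929 -0.13654588  0.13458508] [0.78202833 0.54486274 0.1160429 ] [-2.80522177  4.36208444  8.91122289] 12.419622292985059
```

```bash
for k in 1; do python3 -m jog '[[-0.03,0,0,0,1.5,0,1],[0,0,0,0,0,0,1]]'; python3 -c "
from h import *
o,r=tool();M=r.as_matrix();print(o['torque'],np.degrees(np.arctan2(M[1,0],M[0,0])))"; python3 -m jog '[[-0.03,0,0,0,1.5,0,1],[0,0,0,0,0,0,1]]'; python3 -c "
from h import *
o,r=tool();M=r.as_matrix();print(o['torque'],np.degrees(np.arctan2(M[1,0],M[0,0])))"; done
```

```text
time_s: 17.28
eef_pos: [0.504, -0.1365, 0.1345]
eef_rot: [-0.704, 0.704, 0.068, -0.067]
wrist_force: [-4.6, 3.3, 9.6]
opening: 0.15
[0.77110357 0.72655044 0.42647316] 10.95387610427781
time_s: 17.45
eef_pos: [0.5036, -0.1364, 0.1345]
eef_rot: [-0.705, 0.705, 0.059, -0.058]
wrist_force: [-6.2, 3.9, 11.0]
opening: 0.151
[0.82004874 0.93206621 0.6235572 ] 9.492923006462616
```

```bash
python3 -m jog '[[0,0,0,0,0.8,0,1],[0,0,0,0,0,0,1]]'; python3 -c "
from h import *
o,r=tool();M=r.as_matrix();print(o['torque'],np.degrees(np.arctan2(M[1,0],M[0,0])))
c=camera('wrist');cv2.imwrite('pics/w9.png',c[150:380,220:430].repeat(2,0).repeat(2,1))
cv2.imwrite('pics/s9.png',camera('side')[100:180,350:440].repeat(6,0).repeat(6,1))"
```

```text
time_s: 17.62
eef_pos: [0.5035, -0.1363, 0.1344]
eef_rot: [-0.705, 0.705, 0.054, -0.054]
wrist_force: [-5.5, 4.4, 10.3]
opening: 0.152
[0.85892237 1.01552668 0.76370058] 8.745871502097005
```

View pics/w9.png

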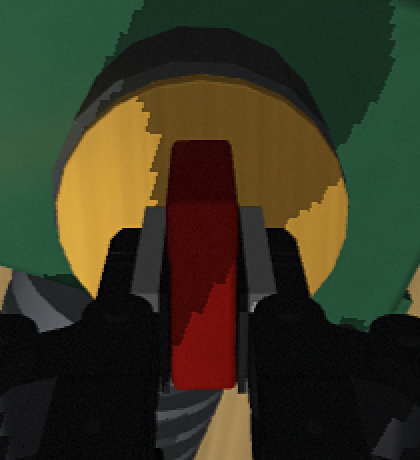

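View pics/s9.png

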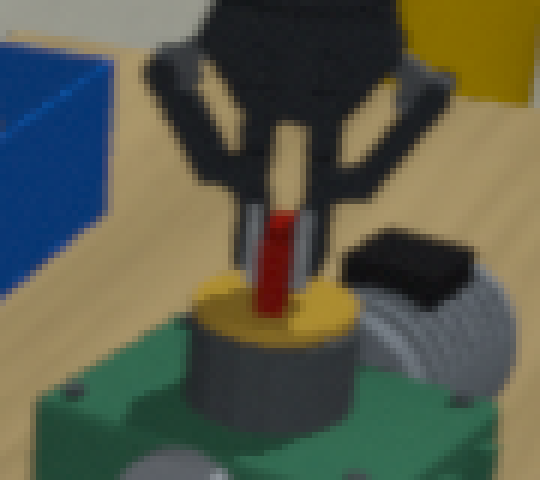

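```bash
python3 -m jog '[[0,0,0,0,-1.5,0,1],[0,0,0,0,0,0,1]]'; python3 -m jog '[[0,0,0,0,0,0,0.4],[0,0,0,0,0,0,0.2],[0,0,0,0,0,0,0],[0,0,0,0,0,0,-0.2],[0,0,0,0,0,0,-0.2],[0,0,0,0,0,0,-0.2],[0,0,0,0,0,0,-0.2]]'; python3 -m jog '[[0,-10,0,0,0,0,-0.2],[0,-20,0,0,0,0,-0.2],[0,-30,0,0,0,0,-0.2],[0,-30,0,0,0,0,-0.2],[0,-20,0,0,0,0,-0.2],[0,0,0,0,0,0,-0.2],[0,0,0,0,0,0,-0.2]]'; python3 -c "
from h import *
m=camera_model('wrist');c=camera('wrist');np.save('wm10.npy',m['pose']);cv2.imwrite('pics/w10.png',c)
cv2.imwrite('pics/c10.png',cv2.resize(c[120:300,230:430],None,fx=3.5,fy=3.5,interpolation=cv2.INTER_CUBIC))
cv2.imwrite('pics/s10.png',camera('side')[100:180,350:440].repeat(6,0).repeat(6,1))"
```

```text
time_s: 17.88
eef_pos: [0.5036, -0.1364, 0.1345]
eef_rot: [-0.704, 0.704, 0.064, -0.063]
wrist_force: [-5.7, 4.8, 11.0]
opening: 0.151
time_s: 18.47
eef_pos: [0.5034, -0.1367, 0.1333]
eef_rot: [0.704, -0.704, -0.061, 0.061]
wrist_force: [-0.2, -0.5, 0.2]
opening: 0.599
time_s: 19.05
eef_pos: [0.5042, -0.1371, 0.2455]
eef_rot: [-0.704, 0.705, 0.062, -0.06]
wrist_force: [0.2, -0.7, -0.2]
opening: 0.598
```

View pics/c10.png

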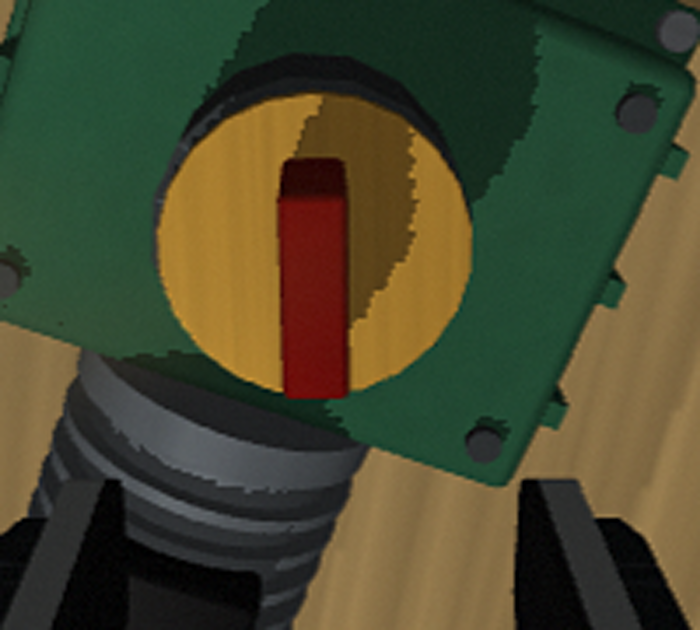

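View pics/s10.png

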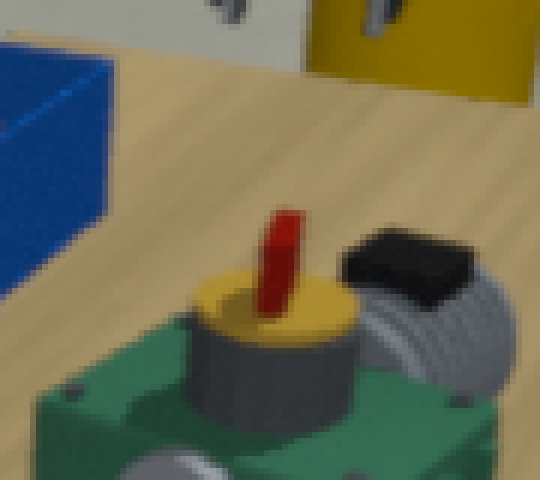

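```bash
python3 -c "
from h import *
m=camera_model('wrist');m['pose']=np.load('wm10.npy')
f=lambda u,v,z:p2w(m,230+u/3.5,120+v/3.5,z)
a=f(313,196,.161);b=f(317,397,.161);d=a-b;print(np.degrees(np.arctan2(d[1],d[0])),np.linalg.norm(d),(a+b)/2)
l=f(157,240,.127);q=f(472,240,.127);print(np.linalg.norm(l-q))
"; python3 -m jog '[[0,0,0,0,0,0,-0.2],[0,0,0,0,0,0,-0.2],[0,0,0,0,0,0,-0.2],[0,0,0,0,0,0,-0.2],[0,0,0,0,0,0,-0.2],[0,0,0,0,0,0,-0.2]]'; python3 -c "
from h import *
cv2.imwrite('pics/t11.png',camera('top'))
c=camera('wrist');cv2.imwrite('pics/c11.png',cv2.resize(c[120:300,230:430],None,fx=3.5,fy=3.5,interpolation=cv2.INTER_CUBIC))
p=cv2.imread('pics/w10.png');print(np.abs(p[120:250,250:400].astype(int)-c[120:250,250:400]).mean())"
```

```text
100.94290459524032 0.0424314105571113 [ 0.50337334 -0.13455866  0.161     ]
0.07102195314232486
time_s: 19.65
eef_pos: [0.5033, -0.1366, 0.2432]
eef_rot: [0.705, -0.704, -0.061, 0.061]
wrist_force: [0.4, -1.0, -1.3]
opening: 0.597
5.844854700854701
```

View pics/t11.png

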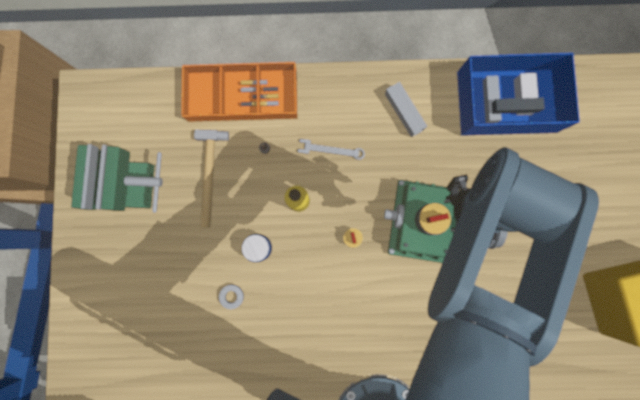

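The plug sits in the collar (top view 435,219) with the gripper clear. The bystanders are at the same pixels as at the start: small plug (353,238), bottle (297,198), tin (256,248), ring (230,296). Handing in.

```bash
python3 -c "
from bench import hand_in
print(hand_in())"
```

```text
the job is handed in; nothing more can be done
None
```

The plug is screwed home in the collar and released, and the job was handed in at about 20 s on the robot's clock.

- **Fitting:** I took the larger plug (flange about 72 mm) and set it on a flight about 25° clockwise of a gap, with about 7 N of contact. I turned it backward about 24°, and it dropped about 11 mm freely to the seal, so not the 6 mm false drop. I then screwed it forward about 63°.
- **Home check:** By the arm's reading the plug was 33 mm below the rim, which is home. The twist rose from about 0.03 to 0.76 N m over the last 5°, which I read as the stop. The push stayed under about 14 N.
- **After release:** The plug stays put with the gripper clear above it. I saw no movement of the bystanders in the last top view.
- **Small disagreement:** The camera puts the final angle about 63° past the gap middle, against the nominal 66°. That is within my measuring error and the thread play, and past the point where the thread goes level.
- **Not done:** I did not regrip the plug for a second twist check.

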